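# Seat a mirror carrier on its three-ball kinematic mount

## Robot

A 6-joint arm with a two-finger parallel gripper is mounted at the origin on a cart in front of the work surface, level with it; the furniture and walls round the work are solid. World frame = base frame: x ahead of the robot, y to its left, z up, the work surface at z = 0. Lengths are in mm, angles in degrees, forces in N, time in s.
With the tool pointing down it reaches from about 350 to 850 mm from the base axis. Payload 8.1 kg.
Tool frame: the origin (TCP) lies at the very end of the fingers, on their centre line; the grasp point (between the pads) lies 19 mm behind it (r.grip_depth is the distance from the TCP to the grasp point, in mm); y points along the fingers, z is the direction in which the jaws open and shut, and the axes are right-handed (so a half turn about y gives the same grasp; the last joint's range is limited). The gripper opens to 85 mm and grips with 20 to 120 N. Pads are 22 mm wide; open, the fingers measure 114 mm over their backs; the gripper's body (76 mm by 85 mm) begins 54 mm behind the grasp point. The pads swing forward as they close: fully open they stand 13 mm farther back than shut.
Start: joints at [-69.695, 7.471, 85.268, -0, 87.261, -4.893], TCP at [255.475, -542.897, 196.492] pointing down, gripper open.
Joint ranges: [-169.43, 169.43], [-51.17, 129.36], [1.28, 143.12], [-76.62, 256.62], [0, 156.53], [-152.29, 152.29]. Speed limits (degrees/s): [136.94, 136.94, 159.86, 180, 180, 180].

## Interface

Orientations are given as [roll, pitch, yaw] about the fixed x, y, z axes, in that order (R = Rz(yaw) Ry(pitch) Rx(roll)).
In Python, from bench import readout, eyes, r gives the robot as it stands. The module is installed in compiled form; this text tells all that it offers.
- The arm moves only by the tool move_arm, never from a script. Its argument "motion" is text: rows parted by semicolons, each of 6 numbers parted by spaces: the shift along the world's x, y, z in cm, then the turn, a rotation vector about the world's x, y, z in degrees. A call has 1 to 10 rows; each row is the pose to reach, as a shift and turn from the pose commanded when the call began; what a row does not reach only later rows make up. A row lasts 1/12 s, in which the tool goes at most 41.7 mm and 7.16 degrees, less where a joint would pass 70% of its speed; a pose out of reach is approached as far as the arm can. A call with a gripper value outside its range is refused whole. "fingers" is the finger opening in cm, from 0 to 8.54, set as the call begins (left out, the last holds). The fingers move at their own pace and stop on an object; "squeeze" is the grip in N (left out, the last holds). Time passes only in rows, so rows that repeat a pose let the fingers close. It gives the time, the measured TCP pose, the force and the opening at its end, in the units of the state.
- readout.sense(): the state, without advancing time (a new reading comes with each control period).
- eyes.snapshot(name): name is "scene" or "side" or "wrist"; returns a dict with "image" (384x512x3 uint8, blue, green, red), "fx", "fy", "cx", "cy" (pixels), "dist_coeffs" ([k1, k2, p1, p2, k3] as OpenCV has them; the pictures are not rectified), "world_to_cam" (4x4, takes a point from world to camera coordinates). Camera axes: x right, y down, z forward; pixel columns grow to the right and rows downward; lengths in mm; the calibration is good to about 2 mm. A picture is of the moment at which its call begins. There is no depth.
- r.hand_in(): hands the job in, once; it reports no verdict.
The state is a dict: "time": time; "joint_pos": joint angles; "qd": joint speeds; "joint_efforts": joint torques, N m; "tool_pos": TCP position; "tcp_rot": TCP orientation; "ft_force": force on the tool from outside, world axes, zero at the start; "wrist_torque": the same for the moment, N m; "finger_gap": finger opening in mm.
Only numpy, scipy, OpenCV 4.12 (cv2) and the standard library are available. Lean on these libraries where they do the work, as an engineer would, in place of code of your own. Each camera call takes 0.05 s, during which the arm holds its last target. There are 200 camera calls.

## Task

Put the loose mirror carrier back on its kinematic mount, its nose over the mount's single tongue, so that its three grooves sit on the three steel balls. The mount's two sprung rollers resist first and then snap over its rails: keep pressing down until it stands solid on all three balls, bed it with about 20 N for half a second, never more than 30 N, then let go so that the springs hold it home. Leave the beaker, the weight and the timer where they are.

Things in the scene. Friction and masses are not known exactly. Their poses are not given: they have to be found in the camera images.
- carrier: Loose mirror carrier: bare aluminium plate 84 mm (y) by 80 mm (x), 14 mm thick, about 0.3 kg. Origin: centre of its underside, at the level of its three feet; z up, +x to its narrower end, the nose. Under it three radial vee grooves, 24 mm from the centre, towards +x and at +-120 degrees, take the balls from up to 5 mm off. Rounded rails 10 mm thick run along y = +-37 mm, axis at z = 9 mm.
- grip_bar (a point): Centre of the top of the carrier's upright grip bar, 64 mm above the carrier's origin. The bar is 14 mm thick along the carrier's x and 36 mm wide along its y; grip it across the 14 mm, with the finger ends 30 mm or more above the carrier's origin, so that they stay above plate and rollers.
- nose (a point): Centre of the flat round mirror cell (22 mm across) that lies face up on the carrier's nose, 29 mm ahead (+x) of the carrier's origin and 20 mm above it. The nose end is 44 mm wide.
- mount: Fixed foot of the mount: aluminium plate 110 x 110 x 12 mm with a steel collar 48 mm across. Origin: centre of its underside, on the worktop; z up. Over it, same centre and heading, stands the stage on a post: 88 x 90 mm, with a tongue 26 mm wide at its +x side, reaching 66 mm from the centre. Home, the carrier's origin is above this one and its nose (+x) over the tongue (+x).
- mount_axis (a point): Centre of the collar's top, 30 mm above the worktop. The stage above it was set by hand and its height is not reported: its top face lies 45 to 69 mm above the worktop. On it three 12 mm steel balls, standing 11 mm proud, 24 mm from the centre, towards +x and at +-120 degrees. Home, the carrier's origin is 4 to 5 mm above the stage's top face.
- spring_left (a joint): Sprung arm on the stage's +y side, rad: 0 with no carrier, about 0.2 as the rail passes, about 0.1 home. Its free roller (10 mm, top 24 mm above the stage) meets the rail about 14 mm above home. Both rollers together resist with up to 10 N, stop resisting about 6 mm above home and then pull the carrier down with about 7 N.
- spring_right (a joint): The same sprung arm on the stage's -y side, same values.
- beaker: Bystander: small glass beaker, 55 x 59 x 66 mm, origin at the centre of its underside.
- weight: Bystander: brass calibration weight with a knob, 25 mm across, 41 mm tall, origin at the centre of its underside.
- timer: Bystander: flat white digital bench timer, 62 x 64 x 18 mm, origin at the centre of its underside.
Not all that is in view belongs to the job. What is shaped like the carrier but green is not meant.

How it is judged (in metres and radians):
On the way, in this order (a step that is already met when the one before it is completed fails the run):
1. the carrier is lifted clear of the worktop (height (world z) of carrier above 0.03 m), for 0.1 s.
2. the carrier bears on all three balls and is pressed home by hand (the groove faces carry more than 25 N in all; springs and weight alone give 11 to 17 N) (contact force between carrier and ball_a above 1 N and contact force between carrier and ball_b above 1 N and contact force between carrier and ball_c above 1 N and contact force between carrier and balls above 25 N), for 0.2 s.
At the end, for the whole second after the job is handed in: The carrier is released and at rest, home on the mount: within 2 mm of the mount's axis in x and y, level within 0.03 rad, turned within 0.04 rad of the mount with its nose to the tongue, and the springs hold it on all three balls (more than 0.8 N on each and 7.5 N in all) (contact force between carrier and ball_a above 0.8 N and contact force between carrier and ball_b above 0.8 N and contact force between carrier and ball_c above 0.8 N and contact force between carrier and balls above 7.5 N and x of carrier in the frame of mount between -0.002 and 0.002 m and y of carrier in the frame of mount between -0.002 and 0.002 m and angle between carrier's own z axis and vertical below 0.03 rad and angle between the x axis of carrier and the x axis of mount, either way round below 0.04 rad and x of nose in the frame of mount above 0.02 m and linear speed of carrier below 0.01 m/s and contact force between carrier and the fingers below 0.1 N); the robot touches nothing.
It fails at once if the carrier is forced onto the balls: the groove faces carry more than 50 N in all (a push of about 35 N) (contact force between carrier and balls above 50 N).
It fails at once if the carrier is tipped more than 0.4 rad (angle between carrier's own z axis and vertical above 0.4 rad).
It fails at once if a bystander (beaker, weight, timer) is moved more than 15 mm (distance of any of beaker, weight, timer from where it was at the start of the episode above 0.015 m).
It also fails if it takes over 48 s, if anything falls off the work surface, if the arm or the gripper's body presses on something with over 40 N, if the wrist force passes 120 N, or if a joint passes its speed limit or range.

## Working session

There is one attempt and no reset: what is moved stays moved. The work goes in short steps, Python scripts to look and compute and a tool call to move; the robot and the scene stay as the last step left them, time stands still between calls to the robot, and variables do not carry over. Pictures are saved under pics/ and viewed, about 8 in all and at most 12, crops included, and the job is handed in when it is done.

Besides the shell and the picture viewer there is one more tool, called after "Emit:" by a JSON object that holds its "api" and its "payload", one argument or row to a line. move_arm: Moves the arm, as the interface text tells. Its arguments: {"type":"object","properties":{"motion":{"type":"string"},"fingers":{"type":"number"},"squeeze":{"type":"number"}},"required":["motion"]}

```bash
mkdir -p pics; cat > h.py <<'E'
import numpy as np, cv2
from bench import readout, eyes, r
def snap(n,save=None):
    s=eyes.snapshot(n)
    if save: cv2.imwrite('pics/'+save,s['image'])
    np.savez('last_'+n+'.npz',**{k:np.array(v) for k,v in s.items()})
    return s
def load(n): return dict(np.load('last_'+n+'.npz'))
def K(s): return np.array([[s['fx'],0,s['cx']],[0,s['fy'],s['cy']],[0,0,1]],float)
def ray(s,uv):
    p=cv2.undistortPoints(np.array(uv,float).reshape(-1,1,2),K(s),np.array(s['dist_coeffs'],float)).reshape(-1,2)
    T=np.array(s['world_to_cam']);R=T[:3,:3];o=-R.T@T[:3,3]
    d=np.c_[p,np.ones(len(p))]@R
    return o,d
def plane(s,uv,z):
    o,d=ray(s,uv); return o+d*((z-o[2])/d[:,2])[:,None]
def proj(s,P):
    T=np.array(s['world_to_cam'])
    return cv2.projectPoints(np.array(P,float).reshape(-1,3),cv2.Rodrigues(T[:3,:3])[0],T[:3,3],K(s),np.array(s['dist_coeffs'],float))[0].reshape(-1,2)
def tri(s1,u1,s2,u2):
    o1,d1=ray(s1,u1);o2,d2=ray(s2,u2);out=[]
    for a,b in zip(d1,d2):
        t=np.linalg.lstsq(np.c_[a,-b],o2-o1,rcond=None)[0]
        p,q=o1+t[0]*a,o2+t[1]*b; out.append(np.r_[(p+q)/2,np.linalg.norm(p-q)])
    return np.array(out)
E
python3 - <<'E'
from h import *
a=snap('scene');b=snap('side')
for s in(a,b):
    T=s['world_to_cam'];print((-T[:3,:3].T@T[:3,3]).round(),T[2,:3].round(2),s['fx'])
cv2.imwrite('pics/p1.png',cv2.resize(a['image'],(800,600)))
cv2.imwrite('pics/p2.png',cv2.resize(b['image'],(800,600)))
print(readout.sense())
E
```

```text
[-34. 517. 974.] [ 0.48 -0.41 -0.78] 450.48173003532287
[ 502. -893.  502.] [ 0.04  0.91 -0.41] 423.76417011596453
{'time': 0.1, 'joint_pos': array([-6.96929939e+01,  7.51024626e+00,  8.53247473e+01, -8.89111521e-04,
        8.72610131e+01, -4.89165354e+00]), 'qd': array([-4.00888888e-05,  2.36487327e-02, -1.54584979e-01, -9.76379408e-02,
       -1.31874471e-02, -2.30988983e-02]), 'joint_efforts': array([ 1.47664043e-03, -5.70951068e+01, -5.01942408e+01, -1.70238691e-04,
        8.16840300e-03, -7.01704789e-05]), 'tool_pos': array([ 255.28741637, -542.36111226,  195.53858457]), 'tcp_rot': array([-9.00957327e+01,  7.30186367e-03, -1.54801303e+02]), 'ft_force': array([-0.45970982, -0.51650484, -0.28227681]), 'wrist_torque': array([-0.03810952,  0.0226304 ,  0.00864507]), 'finger_gap': 85.49046961487875}
```

View pics/p1.png

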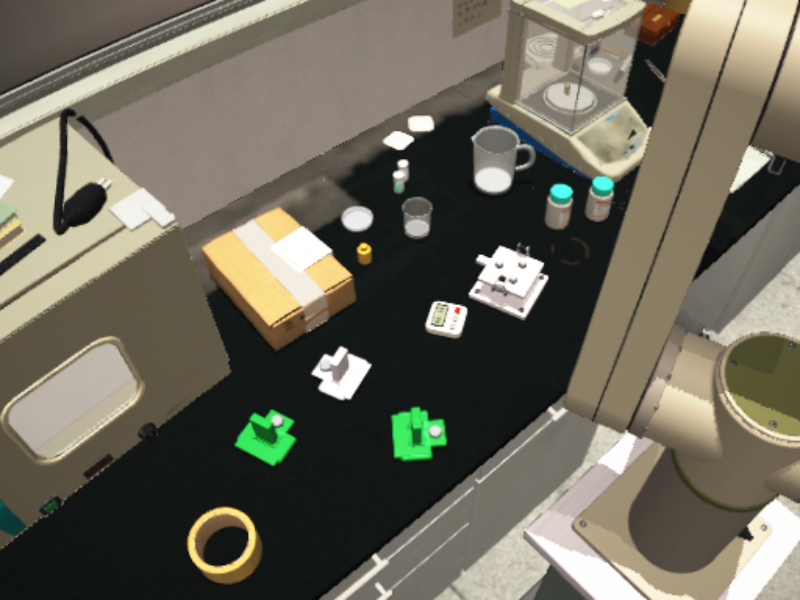

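View pics/p2.png

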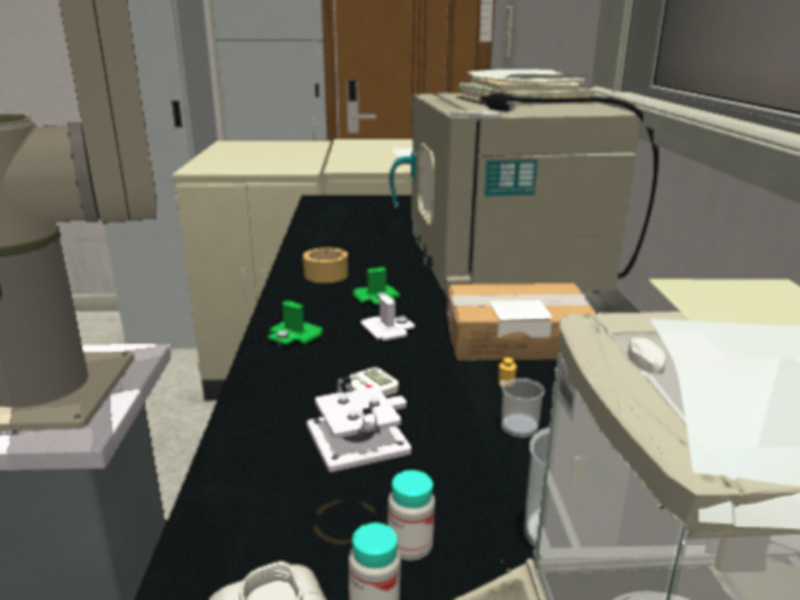

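The first two pictures show three carrier-shaped things in the scene view: white/bare at (342,373), and green at (266,437) and (417,435). The task rules out green, so I take the bare one. The mount is at (510,280) in the scene view and (360,420) in the side view. Next is one close composite crop to check that choice.

```bash
python3 - <<'E'
from h import *
a=load('scene')['image'];b=load('side')['image']
# crops 80x60 x5
def c(im,u,v,w,h): 
    return cv2.resize(im[v:v+h,u:u+w],(400,300),interpolation=cv2.INTER_CUBIC)
t=np.vstack([np.hstack([c(a,180,210,80,60),c(a,290,150,80,60)]),np.hstack([c(b,210,175,80,60),c(b,190,235,80,60)])])
cv2.imwrite('pics/p3.png',t)
E
```

```text
(no output)
```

View pics/p3.png

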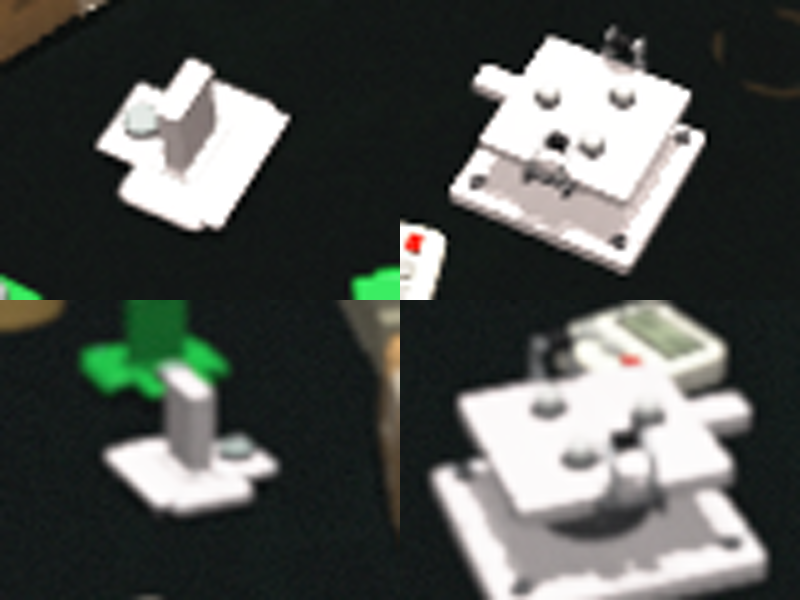

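The crop confirms the bare carrier: upright bar with its top near tile (188,90), mirror cell near (142,120). On the mount, the tongue points left in the scene view and right in the side view, and three balls are visible. I'll triangulate these points.

```bash
python3 - <<'E'
from h import *
a=load('scene');b=load('side')
A=lambda u0,v0,L:[(u0+x/5-.4,v0+y/5-.4) for x,y in L]
n=['bar','mirror','b_tongue','b2','b3']
ua=A(180,210,[(188,90),(142,118)])+A(290,150,[(147,95),(222,94),(192,144)])
ub=A(210,175,[(187,74),(237,146)])+A(190,235,[(247,110),(148,104),(180,153)])
P=tri(a,ua,b,ub)
for k,p in zip(n,P):print(k,p.round(1))
# base plate corners scene tile at z=12: 
c=plane(a,A(290,150,[(52,193),(230,270),(305,135)]),12);print(c.round(1))
print('mount c from diag',((c[0]+c[2])/2).round(1), [np.linalg.norm(c[i]-c[i+1]).round(1) for i in (0,1)],np.degrees(np.arctan2(*(c[1]-c[0])[[1,0]])).round(1))
cs=plane(b,A(190,235,[(30,165),(90,300),(368,250)]),12);print(cs.round(1),[np.linalg.norm(cs[i]-cs[i+1]).round(1) for i in (0,1)])
bc=P[2:,:3];print('balls centre',bc.mean(0).round(1),[np.linalg.norm(bc[i]-bc[i-1]).round(1) for i in range(3)])
d=bc[0]-bc.mean(0);print('mount yaw',np.degrees(np.arctan2(d[1],d[0])))
d=P[1]-P[0];print('carrier yaw',np.degrees(np.arctan2(d[1],d[0])),np.hypot(*d[:2]))
E
```

```text
bar [525.3 194.6  65.9   4.7]
mirror [555.  206.1  17.8   2. ]
b_tongue [ 502.4 -141.2   53.2    1.1]
b2 [ 464.6 -160.9   69.3    2.3]
b3 [ 472.7 -146.4   35.5    5.3]
[[ 509.1  -78.3   12. ]
 [ 406.  -113.    12. ]
 [ 444.3 -216.5   12. ]]
mount c from diag [ 476.7 -147.4   12. ] [np.float64(108.8), np.float64(110.4)] -161.4
[[ 409.9 -114.4   12. ]
 [ 441.4 -211.9   12. ]
 [ 550.7 -181.8   12. ]] [np.float64(102.5), np.float64(113.4)]
balls centre [ 479.9 -149.5   52.7] [np.float64(34.9), np.float64(45.5), np.float64(37.7)]
mount yaw 20.312433933628405
carrier yaw 21.00739071443265 31.817830470406573
```

Emit:
{"api": "move_arm", "payload": {
  "motion": "2 3.5 0.5 0 0 7; 4 7 1 0 0 14; 6 10.5 1.5 0 0 21; 8 14 2 0 0 28; 10 17.5 2.5 0 0 35; 12 21 3 0 0 42; 14 24.5 3.5 0 0 49; 16 28 4 0 0 56; 18 31.5 4.5 0 0 63; 20 35 5 0 0 70"
}}

```text
time: 0.93
tool_pos: [455.8, -190.9, 246.5]
tcp_rot: [-90.0, 0.0, -84.5]
ft_force: [1.2, -1.0, 0.2]
finger_gap: 85.8
```

Emit:
{"api": "move_arm", "payload": {
  "motion": "1 2 0.5 0 0 6; 1.5 3.5 1 0 0 11; 1.5 4 1 0 0 14; 1.5 4 1 0 0 14; 1.5 4 1 0 0 14; 1.5 4 1 0 0 14"
}}

```text
time: 1.43
tool_pos: [470.1, -153.3, 256.0]
tcp_rot: [-90.0, 0.0, -70.9]
ft_force: [0.2, 1.0, -0.2]
finger_gap: 85.3
```

```bash
python3 - <<'E'
from h import *
s=snap('wrist')
T=s['world_to_cam'];print((-T[:3,:3].T@T[:3,3]).round(),T[2,:3].round(2),s['fx'])
q=readout.sense();print(q['tool_pos'],q['tcp_rot'],q['joint_pos'].round(1),q['ft_force'])
cv2.imwrite('pics/p4.png',cv2.resize(s['image'],(800,600)))
E
```

```text
[443. -73. 433.] [ 0.11 -0.31 -0.94] 325.4401489299134
[ 470.08253244 -153.4816993   256.04086687] [-9.00378470e+01  1.95261937e-02 -7.09444725e+01] [-24.  -10.   96.3  -0.   93.7 -43.1] [-0.0949747  -0.25222863 -0.0265741 ]
```

View pics/p4.png

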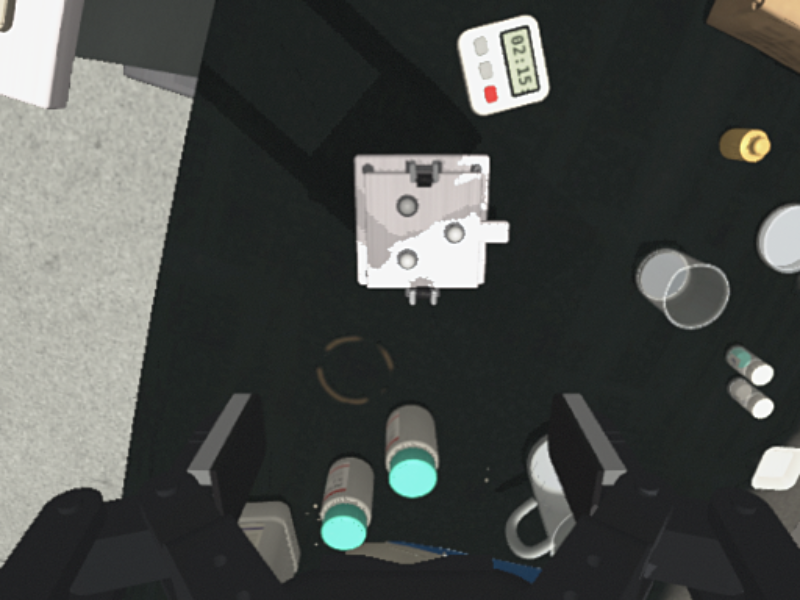

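The wrist picture shows the mount's balls at about (455,233), (408,206) and (408,260), with the tongue tip at (508,232). The stage is nearly square to the picture. I'll triangulate the balls across the three views.

```bash
python3 - <<'E'
from h import *
a=load('scene');b=load('side');w=load('wrist')
A=lambda u0,v0,L:[(u0+x/5-.4,v0+y/5-.4) for x,y in L]
ua=A(290,150,[(147,95),(192,144),(222,94)])
ub=A(190,235,[(247,110),(148,104),(180,153)])
uw=[(x/1.5625-.2,y/1.5625-.2) for x,y in [(455,232.5),(407.5,206),(407.5,259.5)]]
for n,P in(('ab',tri(a,ua,b,ub)),('aw',tri(a,ua,w,uw)),('bw',tri(b,ub,w,uw))):
    bc=P[:,:3];m=bc.mean(0);d=bc[0]-m;e=bc[1]-bc[2]
    print(n,P[:,2:].round(1).tolist(),'c',m.round(1),[np.linalg.norm(bc[i]-bc[i-1]).round(1) for i in range(3)],np.degrees(np.arctan2(d[1],d[0])).round(1),np.degrees(np.arctan2(-e[0],e[1])).round(1))
for z in(50,58,66,74):
    P=plane(w,uw,z);m=P.mean(0);d=P[0]-m;e=P[1]-P[2]
    print(z,m.round(1),[np.linalg.norm(P[i]-P[i-1]).round(1) for i in range(3)],np.degrees(np.arctan2(d[1],d[0])).round(1),np.degrees(np.arctan2(-e[0],e[1])).round(1))
# foot plate front-edge corners in wrist
P=plane(w,[(x/1.5625-.2,y/1.5625-.2) for x,y in [(355.5,155),(490,155),(360,285)]],12)
print(P.round(1),np.linalg.norm(P[0]-P[1]),np.linalg.norm(P[0]-P[2]),np.degrees(np.arctan2(*(P[1]-P[0])[[1,0]])))
cv2.imwrite('pics/p5.png',cv2.resize(w['image'][90:205,215:345],(780,690))[:600])
E
```

```text
ab [[53.2, 1.1], [52.6, 1.5], [53.0, 1.3]] c [ 479.8 -149.5   53. ] [np.float64(41.7), np.float64(41.5), np.float64(41.3)] 20.3 20.0
aw [[52.8, 2.7], [51.8, 3.2], [52.2, 2.4]] c [ 480.5 -149.    52.3] [np.float64(42.0), np.float64(41.4), np.float64(41.4)] 20.4 19.5
bw [[52.8, 1.3], [52.1, 1.4], [52.6, 0.8]] c [ 480.9 -148.1   52.5] [np.float64(41.8), np.float64(41.4), np.float64(41.5)] 20.1 19.4
50 [ 481.8 -148.6   50. ] [np.float64(42.3), np.float64(41.7), np.float64(41.8)] 19.9 19.0
58 [ 480.9 -147.    58. ] [np.float64(41.4), np.float64(40.9), np.float64(40.9)] 19.9 19.0
66 [ 480.1 -145.4   66. ] [np.float64(40.5), np.float64(40.0), np.float64(40.1)] 19.9 19.0
74 [ 479.3 -143.8   74. ] [np.float64(39.6), np.float64(39.1), np.float64(39.2)] 19.9 19.0
[[ 412.5 -113.4   12. ]
 [ 515.   -77.9   12. ]
 [ 448.9 -217.6   12. ]] 108.52953414298491 110.3839147081982 19.084922298725946
```

Emit:
{"api": "move_arm", "payload": {
  "motion": "0.5 3.5 0 0 0 0; 1 7 0 0 0 0; 1.7 10.5 0 0 0 0; 2.2 14 0 0 0 0; 2.8 17.5 0 0 0 0; 3.3 21 0 0 0 0; 3.9 24.5 0 0 0 1; 4.5 28 0 0 0 1; 5 31.5 0 0 0 1; 5.5 34.5 0 0 0 1"
}}

```text
time: 2.32
tool_pos: [525.6, 193.5, 256.1]
tcp_rot: [-90.0, 0.0, -69.9]
ft_force: [1.5, -0.4, 0.5]
finger_gap: 85.7
```

Emit:
{"api": "move_arm", "payload": {
  "motion": "0 0 0 0 0 0; 0 0 0 0 0 0; 0 0 0 0 0 0"
}}

```text
time: 2.57
tool_pos: [525.5, 191.2, 256.0]
tcp_rot: [-90.1, -0.0, -69.9]
ft_force: [-0.3, -0.5, -0.1]
finger_gap: 85.4
```

```bash
python3 - <<'E'
from h import *
s=snap('wrist')
q=readout.sense();print(q['tool_pos'],q['tcp_rot'],q['joint_pos'].round(1),q['ft_force'])
print(proj(s,[[525.3,194.6,64],[555,206,20]]))
cv2.imwrite('pics/p5.png',cv2.resize(s['image'][60:210,160:360],(800,600),interpolation=cv2.INTER_CUBIC))
E
```

```text
[525.58526026 190.85209975 256.21495278] [-9.00370827e+01 -2.06812695e-02 -6.99035329e+01] [14.7  0.2 86.7 -0.  93.2 -5.4] [0.03049396 0.26765685 1.35244699]
[[261.10483784 149.2136612 ]
 [285.80795529 141.41670911]]
```

View pics/p5.png

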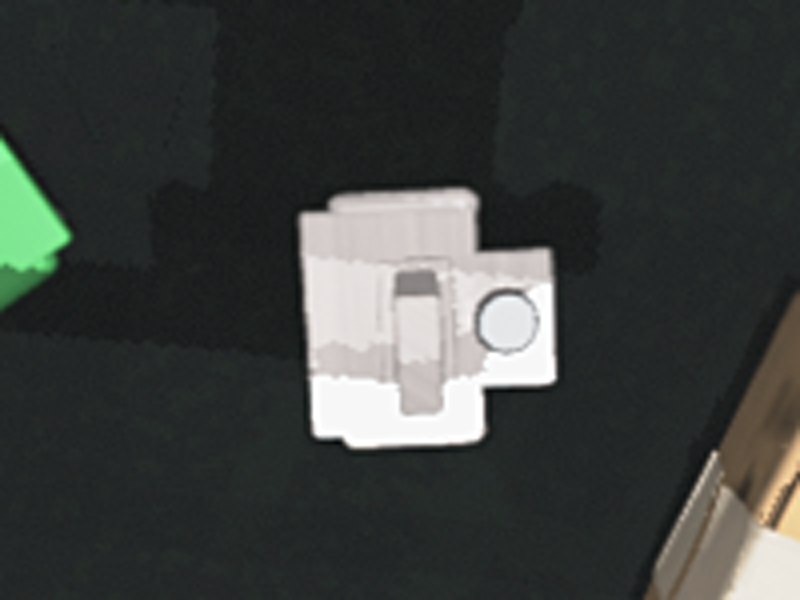

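The close view shows the bar top between about (398,295) and (443,412), centred near (420,354), and the mirror cell at (507,321).

```bash
python3 - <<'E'
from h import *
w=load('wrist')
f=lambda L:[(160+x/4-.4,60+y/4-.4) for x,y in L]
b=plane(w,f([(398,295),(440,295),(443,412),(401,412)]),64);m=plane(w,f([(507,321)]),20)[0]
e=plane(w,f([(300,212),(314,437),(553,250),(556,383)]),14)
print(b.mean(0).round(1),m.round(1),np.linalg.norm(b[0]-b[1]),np.linalg.norm(b[1]-b[2]))
ang=lambda d:np.degrees(np.arctan2(d[1],d[0])).round(1)
print('yaw mirror-bar',ang(m-b.mean(0)),np.linalg.norm((m-b.mean(0))[:2]),'bar',ang(b[0]-b[3])-90,ang(b[1]-b[2])-90,'rear edge',ang(e[0]-e[1])-90,np.linalg.norm(e[0]-e[1]),'nose',ang(e[2]-e[3])-90,np.linalg.norm(e[2]-e[3]))
E
```

```text
[528.8 197.2  64. ] [554.9 208.1  20. ] 11.947004800348054 34.39570909066014
yaw mirror-bar 22.8 28.30226143502975 bar 21.5 22.099999999999994 rear edge 22.299999999999997 74.22831304614863 nose 23.400000000000006 43.73178663633169
```

Emit:
{"api": "move_arm", "payload": {
  "motion": "0.3 0.5 0 0 0 2.2; 0.3 0.5 -3.5 0 0 2.2; 0.3 0.5 -7 0 0 2.2; 0.3 0.5 -10.5 0 0 2.2; 0.3 0.5 -14 0 0 2.2; 0.3 0.5 -16.5 0 0 2.2; 0.3 0.5 -18 0 0 2.2; 0.3 0.5 -18 0 0 2.2; 0.3 0.5 -18 0 0 2.2",
  "fingers": 8.5
}}

```text
time: 3.37
tool_pos: [528.0, 195.6, 76.0]
tcp_rot: [-90.1, 0.0, -67.7]
ft_force: [0.0, 0.6, 0.4]
finger_gap: 85.4
```

```bash
python3 - <<'E'
from h import *
s=snap('wrist')
q=readout.sense();print(q['tool_pos'],q['tcp_rot'],q['ft_force'])
i=s['image'][130:384,90:430];cv2.imwrite('pics/p6.png',cv2.resize(i,(800,598)))
E
```

```text
[529.23248983 196.2603515   77.65207725] [-8.99385219e+01 -1.35830756e-02 -6.76973074e+01] [-0.5069577  -0.65486673  0.54753849]
```

View pics/p6.png

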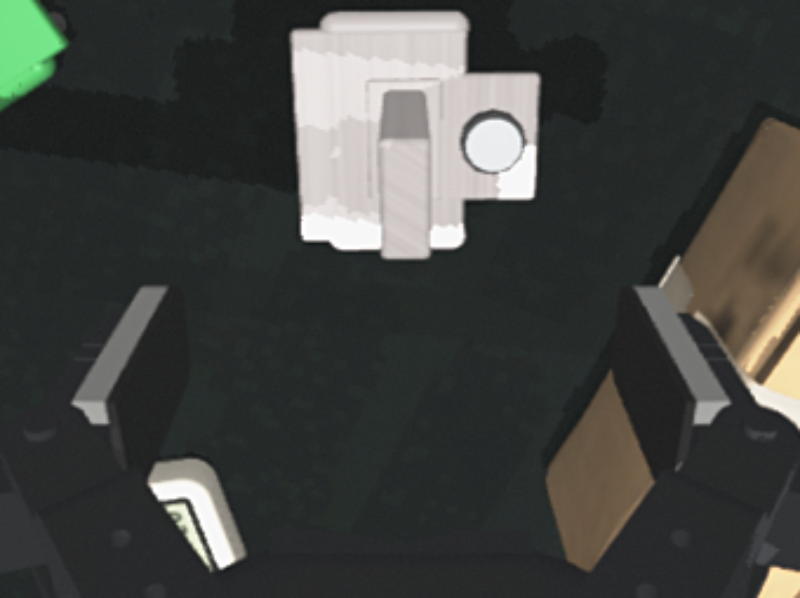

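```bash
python3 - <<'E'
from h import *
a=load('scene');d=np.array([.925,.38]);c=np.array([528.5,196.5])
E=plane(a,[(x/1.5625,y/1.5625) for x,y in[(282,345),(354,297)]],0)[:,:2];print(E.round())
t=E[1]-E[0];n=np.array([-t[1],t[0]])/np.linalg.norm(t)
for k in(57,57+1j):
    for s in(-43,0,43):
        p=c+57*d+s*np.array([-.38,.925]);print(s,p.round(),'dist to near edge',((p-E[0])@n).round())
E
```

```text
[[646. 232.]
 [648.  73.]]
-43 [598. 178.] dist to near edge -49.0
0 [581. 218.] dist to near edge -65.0
43 [565. 258.] dist to near edge -81.0
-43 [598. 178.] dist to near edge -49.0
0 [581. 218.] dist to near edge -65.0
43 [565. 258.] dist to near edge -81.0
```

The bar lies midway between the pads, and the box is about 50 mm clear. I'll descend and grip.

Emit:
{"api": "move_arm", "payload": {
  "motion": "0 0 -2 0 0 0; 0 0 -3.5 0 0 0; 0 0 -4.2 0 0 0; 0 0 -4.2 0 0 0; 0 0 -4.2 0 0 0"
}}

```text
time: 3.83
tool_pos: [529.3, 197.1, 35.8]
tcp_rot: [-89.9, -0.0, -67.6]
ft_force: [-0.0, -0.2, 0.6]
finger_gap: 84.9
```

Emit:
{"api": "move_arm", "payload": {
  "motion": "0 0 0 0 0 0; 0 0 0 0 0 0; 0 0 0 0 0 0; 0 0 0 0 0 0; 0 0 0 0 0 0; 0 0 0 0 0 0; 0 0 0 0 0 0; 0 0 0 0 0 0; 0 0 0 0 0 0; 0 0 0 0 0 0",
  "fingers": 0,
  "squeeze": 70
}}

```text
time: 4.67
tool_pos: [528.4, 197.1, 34.4]
tcp_rot: [-90.0, 0.0, -67.6]
ft_force: [-0.8, -0.4, 0.3]
finger_gap: 0.3
```

Emit:
{"api": "move_arm", "payload": {
  "motion": "0 0 0 0 0 0; 0 0 0 0 0 0; 0 0 0 0 0 0; 0 0 0 0 0 0; 0 0 0.5 0 0 0; 0 0 1 0 0 0; 0 0 1.5 0 0 0; 0 0 2 0 0 0; 0 0 2 0 0 0; 0 0 2 0 0 0"
}}

```text
time: 5.5
tool_pos: [529.1, 197.3, 55.3]
tcp_rot: [-89.9, -0.0, -67.6]
ft_force: [0.3, 0.8, 0.2]
finger_gap: 0.0
```

The gap went to 0, so the bar was missed. I'll look.

```bash
python3 - <<'E'
from h import *
s=snap('wrist');b=snap('side')
q=readout.sense();print(q['tool_pos'],q['tcp_rot'],q['ft_force'],q['finger_gap'])
print(proj(s,[q['tool_pos'],[528.5,196.5,64]]),proj(b,[q['tool_pos'],[528.5,196.5,64]]))
i=cv2.resize(s['image'],(512,384));j=cv2.resize(b['image'][140:260,170:330],(512,384),interpolation=cv2.INTER_CUBIC)
cv2.imwrite('pics/p7.png',cv2.resize(np.hstack([i,j]),(800,300)))
E
```

```text
[528.40470759 197.06060461  54.43560735] [-9.00043491e+01 -1.35362356e-03 -6.76016913e+01] [ 1.30818769  0.32815604 -0.29437791] -0.12294403883709074
[[259.09398407 223.30922872]
 [258.8586483  231.34930185]] [[247.39282436 193.31903941]
 [247.42775554 190.199124  ]]
```

View pics/p7.png

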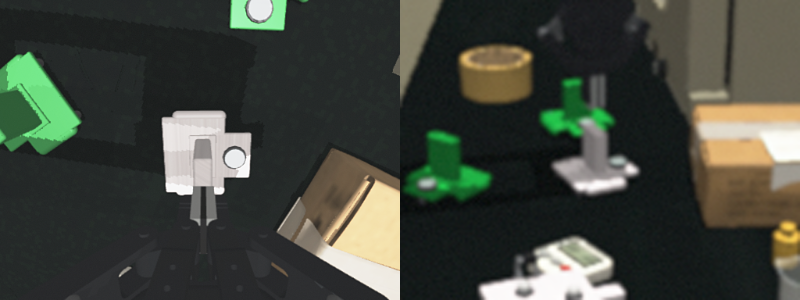

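The fingers closed beside the bar rather than on it, and the side view is too coarse to tell which side. I'll zoom in on both views.

```bash
python3 - <<'E'
from h import *
s=load('wrist');b=load('side')
i=cv2.resize(s['image'][130:280,200:320],(400,500),interpolation=cv2.INTER_CUBIC);j=cv2.resize(b['image'][140:240,205:285],(400,500),interpolation=cv2.INTER_CUBIC)
cv2.imwrite('pics/p8.png',np.hstack([i,j]))
E
```

```text
(no output)
```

View pics/p8.png

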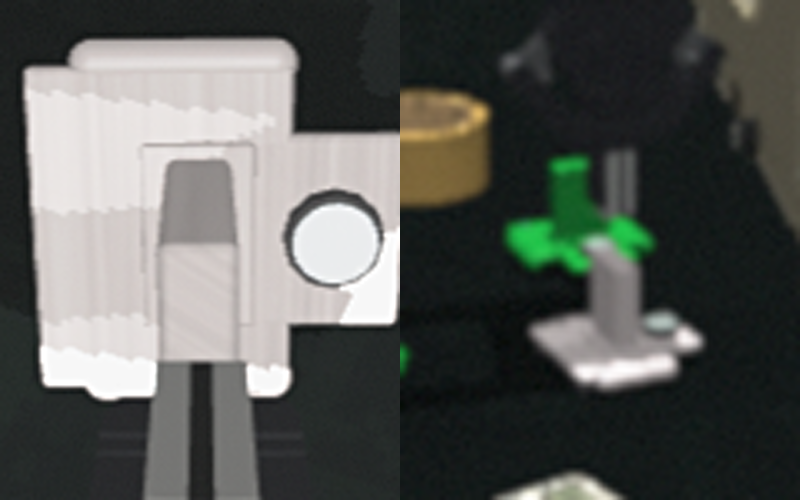

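```bash
python3 - <<'E'
from h import *
w=load('wrist');b=load('side')
print(tri(w,[(260.4,238.4),(259.7,202)],b,[(248.8,182.8),(244.5,188)]).round(1))
q=readout.sense();print(q['tool_pos'])
T=w['world_to_cam'];print((-T[:3,:3].T@T[:3,3]).round(1))
for z in(54,64,74,84,94):print(z,proj(w,[528.4,197,z]).round(1),proj(b,[528.4,197,z]).round(1))
# same in the scene view: where do tip and bar sit
a=snap('scene');print(proj(a,[528.4,197,64]))
i=a['image'];cv2.imwrite('pics/p9.png',np.hstack([cv2.resize(i[190:265,170:250],(400,375),interpolation=cv2.INTER_CUBIC),cv2.resize(b['image'][150:225,205:285],(400,375),interpolation=cv2.INTER_CUBIC)]))
E
```

```text
[[529.8 202.   83.2   5.3]
 [521.4 213.5  64.    1.3]]
[528.40470759 197.06060461  54.43560735]
[496.5 275.5 232.4]
54 [[259.  223.1]] [[247.4 193.5]]
64 [[259.  230.6]] [[247.4 190.1]]
74 [[259.  238.8]] [[247.4 186.8]]
84 [[259. 248.]] [[247.4 183.4]]
94 [[258.9 258.3]] [[247.4 180. ]]
[[215.07889893 227.09695919]]
```

View pics/p9.png

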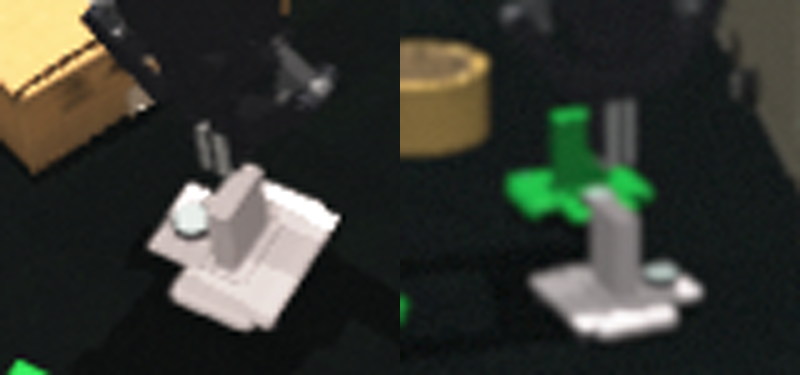

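```bash
python3 - <<'E'
from h import *
w=load('wrist');b=load('side');a=load('scene')
ta,tb,tw=[(214,224.4)],[(248.8,182.8)],[(260.4,238.4)]
ba,bb,bw=[(217.4,227.0)],[(244.8,189.6)],[(259.4,220.4)]
for n,x,y,z in(('tip',ta,tb,tw),('bar',ba,bb,bw)):
    print(n,'ab',tri(a,x,b,y).round(1),'aw',tri(a,x,w,z).round(1),'bw',tri(b,y,w,z).round(1))
print('px/10mm up', (proj(a,[528,197,64])-proj(a,[528,197,54])),'px/10mm y',proj(a,[528,207,54])-proj(a,[528,197,54]),proj(a,[538,197,54])-proj(a,[528,197,54]))
E
```

```text
tip ab [[529.3 200.6  82.4   7.2]] aw [[5.285e+02 1.988e+02 7.690e+01 3.000e-01]] bw [[529.8 202.   83.2   5.3]]
bar ab [[521.9 193.7  67.4   1.6]] aw [[528.9 193.9  54.3   9.3]] bw [[523.7 203.   63.7   4.9]]
px/10mm up [[-0.38101841 -2.30471581]] px/10mm y [[-3.20647744  2.19878483]] [[-2.42876908 -2.48632463]]
```

The views agree that the closed fingertips hover above the bar. They appear 22-28 mm higher than the reported TCP, and they met nothing at reported z 34. I'll measure that offset directly by gently touching the bar top (64 mm) with the shut fingers.

Emit:
{"api": "move_arm", "payload": {
  "motion": "0 0 -1 0 0 0; 0 0 -1.7 0 0 0; 0 0 -1.9 0 0 0; 0 0 -2 0 0 0; 0 0 -2 0 0 0; 0 0 -2.1 0 0 0; 0 0 -2.2 0 0 0; 0 0 -2.2 0 0 0"
}}

```text
time: 6.32
tool_pos: [528.6, 197.1, 32.5]
tcp_rot: [-90.0, -0.0, -67.6]
ft_force: [0.0, 0.0, 0.9]
finger_gap: -0.4
```

Emit:
{"api": "move_arm", "payload": {
  "motion": "0 0 -0.1 0 0 0; 0 0 -0.2 0 0 0; 0 0 -0.2 0 0 0"
}}

```text
time: 6.57
tool_pos: [528.4, 197.1, 30.4]
tcp_rot: [-90.0, 0.0, -67.6]
ft_force: [-0.1, 0.3, -0.2]
finger_gap: 0.2
```

Emit:
{"api": "move_arm", "payload": {
  "motion": "0 0 -0.1 0 0 0; 0 0 -0.2 0 0 0; 0 0 -0.2 0 0 0"
}}

```text
time: 6.82
tool_pos: [528.7, 197.2, 29.2]
tcp_rot: [-90.0, -0.0, -67.6]
ft_force: [-3.4, -1.8, 5.7]
finger_gap: 0.0
```

```bash
python3 - <<'E'
from h import *
s=snap('wrist');b=snap('side');q=readout.sense();print(q['ft_force'],q['wrist_torque'],q['tool_pos'])
i=cv2.resize(s['image'][130:280,200:320],(400,500),interpolation=cv2.INTER_CUBIC);j=cv2.resize(b['image'][155:235,213:277],(400,500),interpolation=cv2.INTER_CUBIC)
cv2.imwrite('pics/p10.png',np.hstack([i,j]))
E
```

```text
[-2.2744731  -1.073763    6.49318585] [-0.16048422  0.45536644 -0.00635213] [528.69405185 197.17735857  29.23591273]
```

View pics/p10.png

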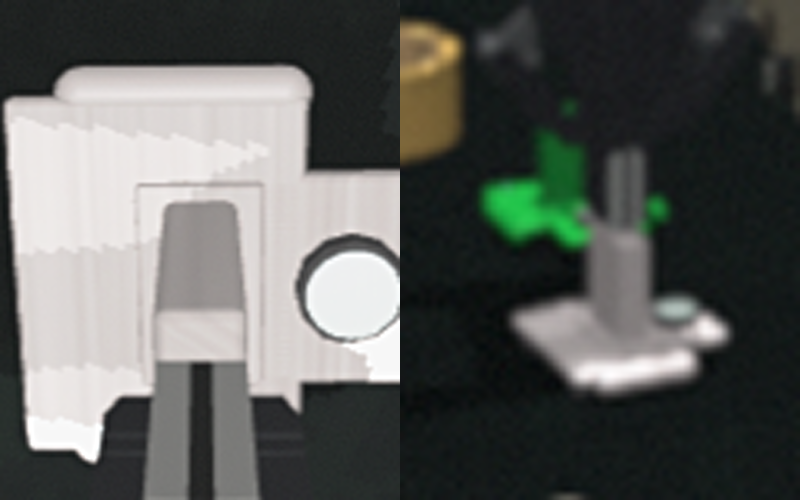

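The shut fingertips rest on the bar top (tile (200,360) in the wrist view, (625,228) in the side view) at reported z 29.2. The real fingertips are therefore about 35 mm higher than the reported TCP. I'll open, descend to reported z of about 5.5 (real tips about 40), and grip.

Emit:
{"api": "move_arm", "payload": {
  "motion": "0 0 2 0 0 0; 0 0 4 0 0 0; 0 0 5 0 0 0; 0 0 5 0 0 0; 0 0 5 0 0 0; 0 0 5 0 0 0; 0 0 5 0 0 0; 0 0 5 0 0 0; 0 0 5 0 0 0; 0 0 5 0 0 0",
  "fingers": 8.5
}}

```text
time: 7.75
tool_pos: [528.1, 197.0, 77.9]
tcp_rot: [-90.1, 0.0, -67.6]
ft_force: [-0.5, 0.3, -0.1]
finger_gap: 84.8
```

Emit:
{"api": "move_arm", "payload": {
  "motion": "0 0 -1.5 0 0 0; 0 0 -3 0 0 0; 0 0 -4.5 0 0 0; 0 0 -5.5 0 0 0; 0 0 -6.5 0 0 0; 0 0 -7 0 0 0; 0 0 -7.3 0 0 0; 0 0 -7.3 0 0 0; 0 0 -7.3 0 0 0"
}}

```text
time: 8.5
tool_pos: [528.9, 197.2, 6.0]
tcp_rot: [-90.0, -0.0, -67.6]
ft_force: [-0.8, 0.1, 0.0]
finger_gap: 84.9
```

Emit:
{"api": "move_arm", "payload": {
  "motion": "0 0 0 0 0 0; 0 0 0 0 0 0; 0 0 0 0 0 0; 0 0 0 0 0 0; 0 0 0 0 0 0; 0 0 0 0 0 0; 0 0 0 0 0 0; 0 0 0 0 0 0; 0 0 0 0 0 0; 0 0 0 0 0 0",
  "fingers": 0,
  "squeeze": 70
}}

```text
time: 9.33
tool_pos: [528.8, 197.2, 5.8]
tcp_rot: [-90.0, -0.0, -67.6]
ft_force: [0.1, -0.4, 3.5]
finger_gap: 12.2
```

Emit:
{"api": "move_arm", "payload": {
  "motion": "0 0 0 0 0 0; 0 0 0.5 0 0 0; 0 0 1.5 0 0 0; 0 0 3 0 0 0; 0 0 5 0 0 0; 0 0 8 0 0 0; 0 0 11 0 0 0; 0 0 13 0 0 0; 0 0 14 0 0 0; 0 0 14 0 0 0"
}}

```text
time: 10.17
tool_pos: [530.1, 197.6, 148.7]
tcp_rot: [-89.7, -0.0, -67.6]
ft_force: [0.3, -0.0, -2.8]
finger_gap: 12.8
```

```bash
python3 - <<'E'
from h import *
s=snap('wrist');b=snap('side');q=readout.sense();print(q['ft_force'],q['wrist_torque'],q['tool_pos'],q['tcp_rot'],q['finger_gap'])
i=cv2.resize(s['image'][100:384,120:400],(400,406));j=cv2.resize(b['image'][100:230,190:318],(400,406),interpolation=cv2.INTER_CUBIC)
cv2.imwrite('pics/p11.png',np.hstack([i,j]))
E
```

```text
[-1.28458221 -0.11716026 -4.72283143] [-0.01518724  0.0516066   0.02350835] [527.88011124 196.95270027 144.48423282] [-9.00690495e+01  1.01219131e-02 -6.76018799e+01] 13.050917509566327
```

View pics/p11.png

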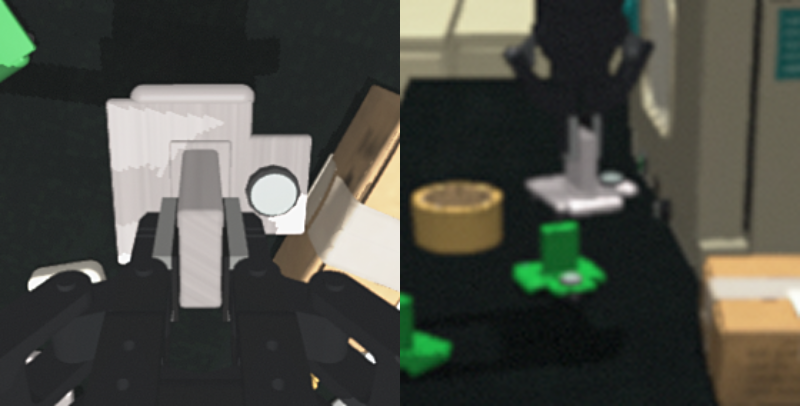

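The carrier is gripped and level, with its bar squarely between the pads and the mirror at tile (273,191). I'll work out the carrier pose in hand and the shift to the mount.

```bash
python3 - <<'E'
from h import *
w=load('wrist');q=readout.sense();L=138.7
f=lambda P:[(120+x*.7-.15,100+y*.7-.15) for x,y in P]
m=plane(w,f([(273,190)]),20+L)[0]
b=plane(w,f([(179,210),(221,210),(221,307),(178,307)]),64+L)
e=plane(w,f([(108,100),(123,262)]),14+L);n=plane(w,f([(311,136),(306,234)]),14+L)
ang=lambda d:np.degrees(np.arctan2(d[1],d[0])).round(1)
print('mirror',m.round(1),'bar',b.mean(0).round(1),np.linalg.norm(b[1]-b[2]).round(1),ang(m-b.mean(0)),'rear',ang(e[0]-e[1])-90,'nose',ang(n[0]-n[1])-90,np.linalg.norm(n[0]-n[1]))
print(q['tool_pos'],q['tcp_rot'])
for y in(22.4,):
    d=np.array([np.cos(np.radians(y)),np.sin(np.radians(y))]);print('origin from mirror',m[:2]-29*d)
# automatic: mirror cell ellipse via dark ring
g=cv2.cvtColor(w['image'],cv2.COLOR_BGR2GRAY)[205:265,285:340]
c=cv2.HoughCircles(cv2.resize(g,None,fx=4,fy=4,interpolation=cv2.INTER_CUBIC),cv2.HOUGH_GRADIENT,1,400,param1=100,param2=20,minRadius=50,maxRadius=95)
print(None if c is None else (c[0][0]/4+[285,205,0]),f([(273,190)]))
E
```

```text
mirror [557.3 207.8 158.7] bar [530.8 194.4 202.7] 36.5 26.7 rear 23.5 nose 24.400000000000006 45.44902011111069
[527.88011124 196.95270027 144.48423282] [-9.00690495e+01  1.01219131e-02 -6.76018799e+01]
origin from mirror [530.52047286 196.70146405]
[312.125 233.375  17.625] [(310.95000000000005, 232.85)]
```

Emit:
{"api": "move_arm", "payload": {
  "motion": "-0.2 -1.5 0 0 0 0; -0.6 -4.5 0 0 0 -0.4; -1.1 -8 0 0 0 -0.8; -1.6 -11.5 0 0 0 -1.2; -2.1 -15 0 0 0 -1.6; -2.6 -18.5 0 0 0 -2; -3.1 -22 0 0 0 -2.4; -3.6 -25.5 0 0 0 -2.8; -4 -28.5 0 0 0 -2.9; -4.3 -31 0 0 0 -2.9"
}}

```text
time: 11.1
tool_pos: [483.1, -114.6, 142.7]
tcp_rot: [-90.2, 0.1, -70.6]
ft_force: [1.3, -0.7, -3.7]
finger_gap: 12.6
```

Emit:
{"api": "move_arm", "payload": {
  "motion": "-0.3 -2 0 0 0 0; -0.5 -3.2 0 0 0 0; -0.55 -3.5 -1 0 0 0; -0.55 -3.5 -3 0 0 0; -0.55 -3.5 -4.8 0 0 0; -0.55 -3.5 -5.5 0 0 0; -0.55 -3.5 -5.5 0 0 0; -0.55 -3.5 -5.5 0 0 0; -0.55 -3.5 -5.5 0 0 0"
}}

```text
time: 11.85
tool_pos: [480.6, -147.6, 91.2]
tcp_rot: [-90.0, -0.0, -70.5]
ft_force: [0.0, -0.6, -3.7]
finger_gap: 12.7
```

```bash
python3 - <<'E'
from h import *
s=snap('wrist');b=snap('side');q=readout.sense();print(q['ft_force'],q['wrist_torque'],q['tool_pos'],q['tcp_rot'],q['finger_gap'])
i=cv2.resize(s['image'][110:260,160:360],(800,600),interpolation=cv2.INTER_CUBIC)[:, :]
j=cv2.resize(b['image'][175:325,180:280],(400,600),interpolation=cv2.INTER_CUBIC)
i=cv2.resize(s['image'][110:260,230:330],(400,600),interpolation=cv2.INTER_CUBIC)
cv2.imwrite('pics/p12.png',np.hstack([i,j]))
E
```

```text
[-0.25286204  0.77242047 -4.12349352] [0.03895453 0.03292812 0.01125611] [ 480.98472809 -147.97243253   91.77528989] [-8.99070783e+01 -8.16055488e-02 -7.04755005e+01] 12.719869238857703
```

View pics/p12.png

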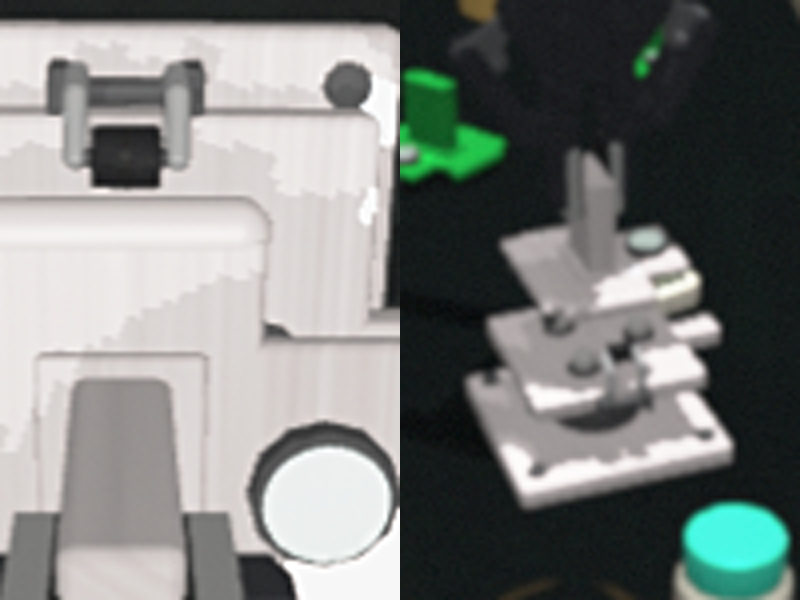

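The last picture shows the carrier over the mount, nose over tongue and edges parallel: roller at tile (125,157), mirror at (322,495), stage +y edge at y≈110, +x edge at x≈375. I'll take a relative check in the mount's frame.

```bash
python3 - <<'E'
from h import *
w=load('wrist');b=load('side');yaw=np.radians(19.5)
Rm=np.array([[np.cos(yaw),np.sin(yaw)],[-np.sin(yaw),np.cos(yaw)]]);c=np.array([480.5,-148.8])
f=lambda P:[(230+x/4-.4,110+y/4-.4) for x,y in P]
def loc(P,z):return (Rm@(plane(w,f(P),z)[:,:2]-c).T).T.round(1).tolist()
H=91.8-5.8
print('mirror exp(29,0)',loc([(322,498)],20+H))
print('bar top -x/+x edges exp -7,7',loc([(59,545),(183,545)],64+H))
print('roller exp x 0',loc([(92,157),(160,157)],66), 'pivot',loc([(50,90),(203,90)],45))
print('stage +y edge exp y 45',loc([(20,109),(350,113)],46.5),'+x edge exp 44',loc([(375,150),(375,290)],46.5))
print('rail outer exp y<=42',loc([(20,198),(230,200)],H+12),'nose-step',loc([(263,240),(265,330)],H+14))
g=lambda P:[(180+x/4-.4,175+y/4-.4) for x,y in P]
P=plane(b,g([(650-400,241)]),20+H);print('mirror side',(Rm@(P[:,:2]-c).T).T)
P=plane(b,g([(158,322),(238,327),(185,364)]),52.5);print('balls side',(Rm@(P[:,:2]-c).T).T.round(1).tolist())
E
```

```text
mirror exp(29,0) [[28.3, 1.9]]
bar top -x/+x edges exp -7,7 [[-6.1, 19.3], [6.7, 19.3]]
roller exp x 0 [[-4.3, 41.5], [6.5, 41.4]] pivot [[-11.9, 48.6], [14.4, 48.6]]
stage +y edge exp y 45 [[-17.0, 45.6], [39.7, 44.9]] +x edge exp 44 [[44.5, 38.5], [46.0, 12.9]]
rail outer exp y<=42 [[-13.3, 42.9], [15.0, 42.6]] nose-step [[19.4, 37.6], [20.1, 24.7]]
mirror side [[28.46244006 -6.48804957]]
balls side [[-12.1, 21.8], [24.7, 2.2], [-11.8, -21.7]]
```

Emit:
{"api": "move_arm", "payload": {
  "motion": "0.1 -0.05 -0.3 0 0 0; 0.1 -0.05 -0.7 0 0 0; 0.1 -0.05 -1.1 0 0 0; 0.1 -0.05 -1.4 0 0 0; 0.1 -0.05 -1.5 0 0 0; 0.1 -0.05 -1.5 0 0 0; 0.1 -0.05 -1.5 0 0 0"
}}

```text
time: 12.53
tool_pos: [480.9, -148.4, 75.5]
tcp_rot: [-90.0, 0.0, -70.5]
ft_force: [-0.9, 0.8, -2.4]
finger_gap: 12.4
```

Emit:
{"api": "move_arm", "payload": {
  "motion": "0 0 -0.1 0 0 0; 0 0 -0.2 0 0 0; 0 0 -0.3 0 0 0; 0 0 -0.4 0 0 0; 0 0 -0.4 0 0 0; 0 0 -0.4 0 0 0"
}}

```text
time: 13.03
tool_pos: [482.0, -148.5, 72.5]
tcp_rot: [-89.9, -0.1, -70.5]
ft_force: [1.2, 2.8, 3.5]
finger_gap: 12.7
```

Emit:
{"api": "move_arm", "payload": {
  "motion": "0 0 -0.1 0 0 0; 0 0 -0.2 0 0 0; 0 0 -0.3 0 0 0; 0 0 -0.4 0 0 0; 0 0 -0.4 0 0 0; 0 0 -0.4 0 0 0"
}}

```text
time: 13.53
tool_pos: [479.8, -148.2, 66.2]
tcp_rot: [-90.1, 0.1, -70.5]
ft_force: [0.2, -0.5, -6.1]
finger_gap: 12.9
```

The rollers resisted (+3.5 N) and now pull (-6 N), so the carrier is past the snap. I'll continue in small steps.

Emit:
{"api": "move_arm", "payload": {
  "motion": "0 0 -0.05 0 0 0; 0 0 -0.1 0 0 0; 0 0 -0.15 0 0 0; 0 0 -0.2 0 0 0; 0 0 -0.2 0 0 0; 0 0 -0.2 0 0 0"
}}

```text
time: 14.03
tool_pos: [480.4, -148.3, 65.0]
tcp_rot: [-90.1, 0.0, -70.5]
ft_force: [-1.5, 0.8, -7.5]
finger_gap: 12.8
```

Emit:
{"api": "move_arm", "payload": {
  "motion": "0 0 -0.05 0 0 0; 0 0 -0.1 0 0 0; 0 0 -0.1 0 0 0; 0 0 -0.1 0 0 0"
}}

```text
time: 14.37
tool_pos: [480.9, -148.2, 64.3]
tcp_rot: [-90.0, 0.0, -70.5]
ft_force: [-1.4, 1.7, -6.8]
finger_gap: 12.8
```

Emit:
{"api": "move_arm", "payload": {
  "motion": "0 0 -0.05 0 0 0; 0 0 -0.1 0 0 0; 0 0 -0.1 0 0 0; 0 0 -0.1 0 0 0"
}}

```text
time: 14.7
tool_pos: [480.9, -148.3, 63.4]
tcp_rot: [-90.0, 0.0, -70.5]
ft_force: [-1.3, 0.5, -7.9]
finger_gap: 12.6
```

Emit:
{"api": "move_arm", "payload": {
  "motion": "0 0 -0.05 0 0 0; 0 0 -0.1 0 0 0; 0 0 -0.15 0 0 0; 0 0 -0.15 0 0 0; 0 0 -0.15 0 0 0"
}}

```text
time: 15.12
tool_pos: [481.0, -148.3, 61.9]
tcp_rot: [-90.0, 0.0, -70.5]
ft_force: [-0.6, 1.2, -8.0]
finger_gap: 12.8
```

Emit:
{"api": "move_arm", "payload": {
  "motion": "0 0 -0.05 0 0 0; 0 0 -0.1 0 0 0; 0 0 -0.1 0 0 0; 0 0 -0.1 0 0 0"
}}

```text
time: 15.45
tool_pos: [481.3, -148.3, 61.4]
tcp_rot: [-90.0, -0.0, -70.5]
ft_force: [-1.6, 3.8, -2.2]
finger_gap: 12.3
```

Emit:
{"api": "move_arm", "payload": {
  "motion": "0 0 -0.05 0 0 0; 0 0 -0.1 0 0 0; 0 0 -0.1 0 0 0; 0 0 -0.1 0 0 0"
}}

```text
time: 15.78
tool_pos: [481.4, -148.3, 61.2]
tcp_rot: [-90.0, -0.0, -70.5]
ft_force: [-5.4, 5.9, 4.8]
finger_gap: 12.2
```

It is seating. The lateral force says to move slightly toward -x, +y.

Emit:
{"api": "move_arm", "payload": {
  "motion": "-0.03 0.03 0 0 0 0; -0.06 0.06 0 0 0 0; -0.06 0.06 0 0 0 0; -0.06 0.06 0 0 0 0"
}}

```text
time: 16.12
tool_pos: [481.3, -148.0, 61.0]
tcp_rot: [-89.9, -0.1, -70.5]
ft_force: [-2.9, 4.2, 6.2]
finger_gap: 12.4
```

```bash
python3 -c "
from h import *
q=readout.sense();print(q['ft_force'],q['wrist_torque'],q['tool_pos'],q['tcp_rot'])"
```

```text
[-2.89858981  4.22977268  6.17454781] [ 0.93693436  0.4903719  -0.05747356] [ 481.25218924 -148.00888877   61.01221357] [-8.99102347e+01 -6.27490619e-02 -7.05023961e+01]
```

Emit:
{"api": "move_arm", "payload": {
  "motion": "-0.03 0.04 0 0 0 0; -0.05 0.08 -0.05 0 0 0; -0.05 0.08 -0.1 0 0 0; -0.05 0.08 -0.1 0 0 0; -0.05 0.08 -0.1 0 0 0"
}}

```text
time: 16.53
tool_pos: [481.2, -147.6, 60.7]
tcp_rot: [-89.9, -0.1, -70.5]
ft_force: [-2.7, 3.8, 10.4]
finger_gap: 12.9
```

```bash
python3 -c "
from h import *
q=readout.sense();print(q['ft_force'],q['wrist_torque'],q['tool_pos'],q['tcp_rot'])"
```

```text
[-2.71647581  3.76522996 10.43736264] [ 0.77155291  0.65806862 -0.24188734] [ 481.19074432 -147.56178923   60.65251088] [-89.87627909  -0.11320212 -70.51131828]
```

Emit:
{"api": "move_arm", "payload": {
  "motion": "-0.03 0.04 0 0 0 0; -0.06 0.09 -0.05 0 0 0; -0.06 0.09 -0.08 0 0 0; -0.06 0.09 -0.08 0 0 0; -0.06 0.09 -0.08 0 0 0"
}}

```text
time: 16.95
tool_pos: [481.2, -147.4, 60.6]
tcp_rot: [-89.8, -0.2, -70.5]
ft_force: [-3.5, 2.0, 13.7]
finger_gap: 12.9
```

```bash
python3 -c "
from h import *
q=readout.sense();print(q['ft_force'],q['wrist_torque'],q['tool_pos'],q['tcp_rot'])"
```

```text
[-3.46962209  2.04611382 13.73192427] [ 0.39084499  0.65340714 -0.21369162] [ 481.18417002 -147.43520948   60.57347144] [-89.83387315  -0.21169088 -70.51724805]
```

Emit:
{"api": "move_arm", "payload": {
  "motion": "-0.05 0.02 -0.03 0 0 -0.3; -0.08 0.04 -0.07 0 0 -0.5; -0.08 0.04 -0.1 0 0 -0.5; -0.08 0.04 -0.1 0 0 -0.5; -0.08 0.04 -0.1 0 0 -0.5"
}}

```text
time: 17.37
tool_pos: [481.2, -147.4, 60.5]
tcp_rot: [-89.8, -0.3, -71.0]
ft_force: [-3.5, 0.5, 18.4]
finger_gap: 12.8
```

```bash
python3 -c "
from h import *
q=readout.sense();print(q['ft_force'],q['wrist_torque'],q['tool_pos'],q['tcp_rot'])"
```

```text
[-3.46169989  0.47190585 18.37341333] [ 0.41061105  0.68719275 -0.00145459] [ 481.21069837 -147.41904213   60.51596916] [-89.75737496  -0.28654859 -71.00303572]
```

Emit:
{"api": "move_arm", "payload": {
  "motion": "-0.05 0 -0.03 0 0 0; -0.05 0 -0.07 0 0 0; -0.05 0 -0.07 0 0 0; -0.05 0 -0.07 0 0 0; -0.05 0 -0.07 0 0 0; -0.05 0 -0.07 0 0 0; -0.05 0 -0.07 0 0 0; -0.05 0 -0.07 0 0 0; -0.05 0 -0.07 0 0 0; -0.05 0 -0.07 0 0 0"
}}

```text
time: 18.2
tool_pos: [481.3, -147.5, 60.5]
tcp_rot: [-89.7, -0.3, -71.0]
ft_force: [-3.1, 2.2, 22.5]
finger_gap: 12.5
```

```bash
python3 -c "
from h import *
q=readout.sense();print(q['ft_force'],q['wrist_torque'],q['tool_pos'],q['tcp_rot'])"
```

```text
[-3.14233996  2.1561137  22.51989504] [ 0.4867861   0.74109959 -0.03814779] [ 481.25853348 -147.45757498   60.47742734] [-89.70232584  -0.31584161 -70.99823493]
```

About 22 N was held for 0.8 s with z unmoved at 60.5, so it stands solid. I'll relax the push, then open and withdraw upward.

Emit:
{"api": "move_arm", "payload": {
  "motion": "0 0 0.1 0 0 0; 0 0 0.2 0 0 0; 0 0 0.3 0 0 0; 0 0 0.35 0 0 0; 0 0 0.35 0 0 0"
}}

```text
time: 18.62
tool_pos: [480.3, -146.9, 61.0]
tcp_rot: [-89.8, -0.2, -71.0]
ft_force: [6.9, -1.0, -0.7]
finger_gap: 12.7
```

Emit:
{"api": "move_arm", "payload": {
  "motion": "0 0 0 0 0 0; 0 0 0 0 0 0; 0 0 0 0 0 0; 0 0 0 0 0 0; 0 0 0 0 0 0; 0 0 0 0 0 0; 0 0 0 0 0 0; 0 0 0 0 0 0; 0 0 0 0 0 0; 0 0 0 0 0 0",
  "fingers": 8
}}

```text
time: 19.45
tool_pos: [478.0, -145.7, 60.0]
tcp_rot: [-90.0, -0.0, -71.0]
ft_force: [1.3, -0.3, 1.1]
finger_gap: 80.0
```

Emit:
{"api": "move_arm", "payload": {
  "motion": "0 0 0.5 0 0 0; 0 0 1.5 0 0 0; 0 0 3 0 0 0; 0 0 5 0 0 0; 0 0 7.5 0 0 0; 0 0 10 0 0 0; 0 0 12 0 0 0; 0 0 13 0 0 0; 0 0 13 0 0 0; 0 0 13 0 0 0"
}}

```text
time: 20.28
tool_pos: [478.2, -145.8, 190.3]
tcp_rot: [-90.0, -0.0, -71.0]
ft_force: [-0.1, -0.4, -0.3]
finger_gap: 80.0
```

```bash
python3 - <<'E'
from h import *
s=snap('wrist');q=readout.sense();print(q['ft_force'],q['tool_pos'],q['finger_gap'],q['time'])
yaw=np.radians(19.5);R=np.array([[np.cos(yaw),-np.sin(yaw)],[np.sin(yaw),np.cos(yaw)]])
p=np.r_[R@[29,0]+[480.9,-148.4],51+20];u=proj(s,p)[0];print('exp mirror',u)
g=cv2.cvtColor(s['image'],cv2.COLOR_BGR2GRAY);x,y=u.astype(int);x0,y0=x-35,y-35
c=cv2.HoughCircles(cv2.resize(g[y0:y0+70,x0:x0+70],None,fx=4,fy=4,interpolation=cv2.INTER_CUBIC),cv2.HOUGH_GRADIENT,1,40,param1=100,param2=20,minRadius=30,maxRadius=70)
c=c[0][:3]/4+[x0,y0,0];print(c)
for z in(71,75):
    m=plane(s,c[:1,:2],z)[0];print(z,m,'in mount',R.T@(m[:2]-[480.9,-148.4]))
print('diam',c[0,2]*2*np.linalg.norm(m-(-np.array(s['world_to_cam'])[:3,:3].T@np.array(s['world_to_cam'])[:3,3]))/s['fx'])
cv2.imwrite('pics/fin.png',s['image'])
E
```

```text
[ 0.78790577  0.59176059 -0.84076536] [ 477.51006465 -145.48775939  189.01094807] 80.12959900639957 20.3333
exp mirror [292.34773854 172.29648771]
[[292.625      172.625       11.30000019]]
71 [ 508.60160352 -138.93814581   71.        ] in mount [29.27111268 -0.32784892]
75 [ 507.81623463 -137.94840927   75.        ] in mount [28.86117222  0.86727932]
diam 21.291204268971413
```

The mirror cell is within 1 mm of its home place, and the arm is clear. The hand sprang about 3 mm sideways at release, so I'll re-bed it once with a light centred press on the bar top, fingers shut. That also verifies the height (contact expected at reported z of about 84).

Emit:
{"api": "move_arm", "payload": {
  "motion": "0.33 -0.27 0 0 0 0; 0.33 -0.27 0 0 0 0; 0.33 -0.27 0 0 0 0; 0.33 -0.27 0 0 0 0; 0.33 -0.27 0 0 0 0; 0.33 -0.27 0 0 0 0; 0.33 -0.27 0 0 0 0; 0.33 -0.27 -1.5 0 0 0; 0.33 -0.27 -4 0 0 0; 0.33 -0.27 -6 0 0 0",
  "fingers": 0
}}

```text
time: 21.17
tool_pos: [481.6, -148.5, 129.5]
tcp_rot: [-89.9, -0.1, -71.0]
ft_force: [0.2, -0.2, -1.1]
finger_gap: -0.1
```

Emit:
{"api": "move_arm", "payload": {
  "motion": "0 0 -1.5 0 0 0; 0 0 -2.7 0 0 0; 0 0 -3.4 0 0 0; 0 0 -3.7 0 0 0; 0 0 -4 0 0 0; 0 0 -4 0 0 0; 0 0 -4 0 0 0"
}}

```text
time: 21.75
tool_pos: [481.9, -148.7, 90.8]
tcp_rot: [-89.9, -0.1, -71.0]
ft_force: [-0.8, 0.3, 0.7]
finger_gap: -0.0
```

Emit:
{"api": "move_arm", "payload": {
  "motion": "0 0 -0.1 0 0 0; 0 0 -0.2 0 0 0; 0 0 -0.3 0 0 0; 0 0 -0.3 0 0 0; 0 0 -0.3 0 0 0"
}}

```text
time: 22.17
tool_pos: [481.3, -148.4, 87.0]
tcp_rot: [-90.0, -0.0, -71.0]
ft_force: [-0.3, 0.1, -0.4]
finger_gap: 0.2
```

Emit:
{"api": "move_arm", "payload": {
  "motion": "0 0 -0.1 0 0 0; 0 0 -0.15 0 0 0; 0 0 -0.2 0 0 0; 0 0 -0.2 0 0 0; 0 0 -0.2 0 0 0"
}}

```text
time: 22.58
tool_pos: [481.2, -148.4, 84.9]
tcp_rot: [-90.0, 0.0, -71.0]
ft_force: [-0.7, 0.7, -1.1]
finger_gap: 0.2
```

Emit:
{"api": "move_arm", "payload": {
  "motion": "0 0 -0.05 0 0 0; 0 0 -0.1 0 0 0; 0 0 -0.1 0 0 0; 0 0 -0.1 0 0 0"
}}

```text
time: 22.92
tool_pos: [481.4, -148.6, 84.2]
tcp_rot: [-90.0, -0.0, -71.0]
ft_force: [-0.2, -0.2, 1.8]
finger_gap: -0.2
```

Emit:
{"api": "move_arm", "payload": {
  "motion": "0 0 -0.05 0 0 0; 0 0 -0.1 0 0 0; 0 0 -0.1 0 0 0; 0 0 -0.1 0 0 0"
}}

```text
time: 23.25
tool_pos: [481.8, -148.9, 84.1]
tcp_rot: [-90.0, -0.1, -71.0]
ft_force: [-2.2, -0.1, 7.8]
finger_gap: 0.0
```

Contact came at 84.2, exactly as predicted. I'll press to about 18-20 N.

Emit:
{"api": "move_arm", "payload": {
  "motion": "0 0 -0.05 0 0 0; 0 0 -0.1 0 0 0; 0 0 -0.15 0 0 0; 0 0 -0.18 0 0 0; 0 0 -0.18 0 0 0; 0 0 -0.18 0 0 0; 0 0 -0.18 0 0 0; 0 0 -0.18 0 0 0; 0 0 -0.18 0 0 0"
}}

```text
time: 24.0
tool_pos: [482.5, -149.2, 83.9]
tcp_rot: [-89.9, -0.1, -71.0]
ft_force: [-5.9, 1.1, 18.5]
finger_gap: 0.1
```

Emit:
{"api": "move_arm", "payload": {
  "motion": "0 0 0.2 0 0 0; 0 0 0.6 0 0 0; 0 0 1.5 0 0 0; 0 0 3.5 0 0 0; 0 0 6 0 0 0; 0 0 9 0 0 0; 0 0 11 0 0 0; 0 0 12 0 0 0; 0 0 12 0 0 0; 0 0 12 0 0 0"
}}

```text
time: 24.83
tool_pos: [481.3, -148.4, 200.8]
tcp_rot: [-90.0, -0.0, -71.0]
ft_force: [0.0, 1.4, -0.7]
finger_gap: 0.2
```

```bash
python3 - <<'E'
from h import *
s=snap('wrist');q=readout.sense();print(q['ft_force'],q['tool_pos'],q['time'])
yaw=np.radians(19.5);R=np.array([[np.cos(yaw),-np.sin(yaw)],[np.sin(yaw),np.cos(yaw)]])
u=proj(s,np.r_[R@[29,0]+[480.9,-148.4],74.7])[0];x0,y0=u.astype(int)-35
g=cv2.cvtColor(s['image'],cv2.COLOR_BGR2GRAY)
c=cv2.HoughCircles(cv2.resize(g[y0:y0+70,x0:x0+70],None,fx=4,fy=4,interpolation=cv2.INTER_CUBIC),cv2.HOUGH_GRADIENT,1,40,param1=100,param2=20,minRadius=30,maxRadius=70)
c=c[0][0]/4+[x0,y0,0];m=plane(s,[c[:2]],74.7)[0];print(m,'in mount',R.T@(m[:2]-[480.9,-148.4]))
E
```

```text
[-0.07523091 -0.06217502 -0.09803185] [ 480.60892761 -148.08946585  199.6671099 ] 24.8833
[ 508.49691403 -137.72045101   74.7       ] in mount [29.57890289  0.85494678]
```

It is solid (z did not yield at 18.5 N) and the mirror is in its home place. Handing in.

```bash
python3 -c "
from bench import r
print(r.hand_in())"
```

```text
the job is handed in; nothing more can be done
None
```

The carrier is back on its mount, nose over the tongue, and released with the arm clear. I handed the job in at about 25 s of the 48 s allowed; no verdict was reported.

**What I did:**
- **Carrier:** I picked the bare aluminium carrier and ignored the two green ones.
- **First grip:** It closed on nothing. A gentle touch on the bar top showed the real fingertips about 35 mm higher than the reported TCP. I allowed for that, and the second grip held.
- **Snap:** On the mount the rollers resisted, then pulled the carrier down by up to about 8 N.
- **Bedding:** I pressed it to about 22 N for roughly 0.8 s and its height did not change.

**Last checks:**
- **Release:** The hand sprang about 3 mm sideways as it let go. I therefore pressed the bar top once more with shut fingers, at 18.5 N.
- **Height:** That press met the bar at 84.2 mm reported, against 84 mm predicted, and the carrier did not give.
- **Position:** The mirror centre measured (29.6, 0.9) mm in the mount frame, against (29, 0) expected. That is within camera accuracy.

**Disagreements and gaps:**
- **Height estimates:** The cameras put the home height at about 51 mm, but contact gave about 54.7 mm. I trusted contact.
- **Side view:** While the carrier was still held over the mount, the side view put the mirror 6.5 mm off in y, against about 2 mm the other way in the wrist view. I did not resolve this.
- **Not measured:** I could not measure the load on each ball, and did not look at the spring joints or recheck the bystanders at the end. The planned paths kept clear of the bystanders, and I saw no unexpected forces.

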